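Try the roller catch on the bathroom cupboard

ROBOT

A 6-joint arm with a two-finger parallel gripper is mounted at the origin on the work surface. World frame = base frame: x ahead of the robot, y to its left, z up, the work surface at z = 0. Lengths are in m, angles in rad, forces in N, time in s.
With the tool pointing down it reaches from about 0.35 to 0.775 m from the base axis. Payload 7.3 kg.
Tool frame: the origin (TCP) lies midway between the tips of the shut fingers; the grasp point (between the pads) lies 19 mm behind it (r.grasp_offset is the distance from the TCP to the grasp point, in m); x points along the fingers, z is the direction in which the jaws open and shut, and the axes are right-handed (so a half turn about x gives the same grasp; the last joint's range is limited). The gripper opens to 92 mm and grips with 3 to 60 N. Pads are 19 mm wide; open, the fingers measure 130 mm over their backs; the gripper's body (75 mm by 190 mm) begins 47 mm behind the grasp point.
Start: joints at [0.983, 0.342, 1.524, -0, 1.275, -0.146], TCP at [0.224, 0.475, 0.227] pointing down, gripper open.
Joint ranges: [-2.53, 2.53], [-0.77, 2.02], [0.04, 2.7], [-1, 4.14], [0.28, 2.66], [-3.11, 3.11]. Speed limits (rad/s): [2.57, 2.57, 3.14, 3.14, 3.14, 3.14].

INTERFACE

Orientations are given as a rotation vector (axis times angle).
In Python, from plant import state, optics, r gives the robot as it stands. The module is installed in compiled form; this text tells all that it offers.
- The arm moves only by the tool apply_moves, never from a script. Its argument "motion" is a list of rows, each a list of 2 entries, a list of its own where there are three numbers: the shift along the world's x, y, z in units of 0.02 m (1.0 is 0.02 m), then the turn, a rotation vector about the world's x, y, z in units of 0.15 rad (1.0 is 0.15 rad). A call has 1 to 5 rows; each row shifts and turns the pose as measured when the row begins; what a row does not reach is not made up. A row lasts 1/8 s, in which the tool goes at most 62.5 mm and 10.7 degrees, less where a joint would pass 70% of its speed; a pose out of reach is approached as far as the arm can. A call with a number of a shift or a turn outside -1 to 1 is refused whole. A call with a gripper value outside its range is refused whole. "fingers" is the finger opening in mm, from 0 to 91.8, set as the call begins (left out, the last holds). The fingers move at their own pace and stop on an object; "squeeze" is the grip in N (left out, the last holds). Time passes only in rows, so rows that do not move let the fingers close. It gives the time, the measured TCP pose, the force and the opening at its end, in the units of the state.
- state(): the state, without advancing time (a new reading comes with each control period).
- optics.get_image(name): name is "scene" or "top"; returns a dict with "color" (400x640x3 uint8, blue, green, red), "depth" (400x640 float32, m along the optical axis (not along the pixel's ray), 0 where there is no reading), "K" (3x3 intrinsics, pixels), "rvec" (rotation vector, rad) and "tvec" (3), from world to camera coordinates, as OpenCV has them. Camera axes: x right, y down, z forward; pixel columns grow to the right and rows downward; lengths in m; the calibration is good to about 2 mm. A picture is of the moment at which its call begins.
- r.hand_in(): hands the job in, once; it reports no verdict.
The state is a dict: "time_s": time; "qpos": joint angles; "joint_velocities": joint speeds; "joint_torque": joint torques, N m; "position": TCP position; "tool_rot": TCP orientation; "contact_force": force on the tool from outside, world axes, zero at the start; "torque": the same for the moment, N m; "width": finger opening in m.
Only numpy, scipy, OpenCV 4.12 (cv2) and the standard library are available. Lean on these libraries where they do the work, as an engineer would, in place of code of your own. Each camera call takes 0.05 s, during which the arm holds its last target.

TASK

I have just refitted the roller catch on the little walnut cupboard that the white lantern stands on. Push its door shut until it snaps home, then pull it back through the catch and leave it standing open by 40 degrees or more so the inside can dry. Leave the lantern where it stands, and do not move the door of the other, identical cupboard.

Things in the scene. Friction and masses are not known exactly. Their poses are not given: they have to be found in the camera images.
- door (a joint): Opening (rad) of the door to be worked: 0 shut, grows to 1.75 as it swings towards the robot, clockwise from above. Door 218 wide, 160 high (45 to 205 above the table), 16 mm thick; upright hinge at its left edge as the robot sees it, stays put (0.06 N m drag). The roller catch resists from 0.06 rad (5 to 8 N at the handle, springs back if let go); below 0.02 it snaps to 0 and holds; 6 N pulls it out.
- door_handle (a point): Grip point on that door's handle: axis of an upright round steel bar, 12 mm thick, 35 mm off the door face, 33 mm from the free edge, 85 to 250 mm above the table (its top 40 mm clear above the cupboard). The point is 225 mm up. Axes turn with the door: x into the cupboard, y along the door to the hinge, z up. Hinge line at x +51, y +185 mm from here. Bar supports at 100 and 190 mm.
- lantern: White battery lantern, 68 mm across, 120 mm high, loose on the rear half of the top of the cupboard to be worked, a walnut box on a black plinth, 220 wide, 170 deep, 210 mm high, left or right of its twin, door towards the robot, turned by up to 12 degrees. It marks which cupboard is meant. Origin at the centre of its underside, z up.
- spare_handle (a point): The same point on the handle of the other cupboard, which is identical and also stands ajar, but carries a glass tumbler instead of the lantern. To be left alone.
Mind the look-alikes: they are no part of the job. Leave any blue, orange or turquoise look-alike of the lantern alone.

How it is judged:
By the outcome, as a careful person would: the job done as asked, in the order asked, and still so for the second after the job is handed in, with the robot touching nothing.
It also fails if it takes over 40 s, if anything falls off the work surface, if the arm or the gripper's body presses on something with over 40 N, if the wrist force passes 120 N, or if a joint passes its speed limit or range.

## Working session

There is one attempt and no reset: what is moved stays moved. The work goes in short steps, Python scripts to look and compute and a tool call to move; the robot and the scene stay as the last step left them, time stands still between calls to the robot, and variables do not carry over. Pictures are saved under pics/ and viewed, and the job is handed in when it is done.

Besides the shell and the picture viewer there is one more tool, called as a command line: name --argument value ..., lists and objects as JSON in quotes. apply_moves: Moves the arm, as the interface text tells. Its arguments: {"type":"object","properties":{"motion":{"type":"array","items":{"type":"array"}},"fingers":{"type":"number"},"squeeze":{"type":"number"}},"required":["motion"]}

```bash
mkdir -p pics
python3 - <<'E'
from plant import state, optics, r
import cv2,numpy as np
for n in("scene","top"):
    d=optics.get_image(n); cv2.imwrite(f"pics/{n}0.png",d["color"]); np.savez(f"{n}0.npz",**d)
    print(n,d["K"].tolist(),d["rvec"],d["tvec"])
s=state();print(s)
E
```

```text
scene [[502.8615261830569, 0.0, 312.67317684936626], [0.0, 502.8615261830569, 200.41402833600114], [0.0, 0.0, 1.0]] [ 1.49850862  2.13428775 -0.84323842] [ 0.22225082 -0.38327998  1.9311469 ]
top [[378.04277740840706, 0.0, 310.753358863894], [0.0, 378.04277740840706, 204.18168762632956], [0.0, 0.0, 1.0]] [ 2.09586056 -2.14459362  0.1797561 ] [0.03495513 0.67409093 1.01097634]
{'time_s': 0.1, 'qpos': array([ 9.82984932e-01,  3.42632388e-01,  1.52488431e+00, -1.14182817e-05,
        1.27541307e+00, -1.45993137e-01]), 'joint_velocities': array([ 0.00185833, -0.00090636, -0.00361216,  0.00075606, -0.00053824,
        0.00107636]), 'joint_torque': array([ 9.01067688e-04, -4.32002771e+01, -2.44698143e+01,  7.18910736e-02,
        5.25475480e-02, -2.54363391e-05]), 'position': array([0.22426473, 0.47430181, 0.22613816]), 'tool_rot': array([-0.87851478,  1.38765192,  0.87760655]), 'contact_force': array([ 0.05749655, -0.04977398,  0.08037309]), 'torque': array([ 0.01289311, -0.01361523,  0.06096872]), 'width': 0.091959101140929}
```

View pics/scene0.png

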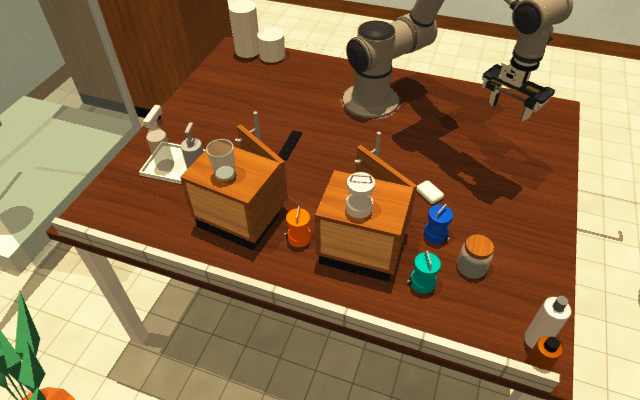

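View pics/top0.png

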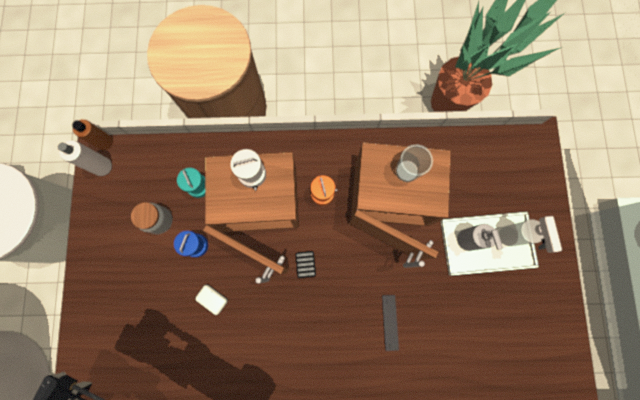

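The top view shows the robot below the frame and +y to the left. Lantern candidates:
- White lantern on a cupboard: top (247,167), scene (360,195).
- Turquoise look-alike: top (191,181).
- Blue look-alike: top (189,243).
- Orange look-alike: top (322,189).

The tumbler's cupboard is at top (404,180), so it is the spare. I choose the cupboard at top (250,190), whose handle is near (270,268), and check that with a close crop.

```bash
cat > h.py <<'E'
import numpy as np,cv2
def load(n):return np.load(n)
def ray(d,u,v,z):
    R=cv2.Rodrigues(d["rvec"])[0];K=d["K"];C=-R.T@d["tvec"].ravel()
    w=R.T@np.linalg.inv(K)@np.array([u,v,1.]);return C+w*(z-C[2])/w[2]
def proj(d,P):return cv2.projectPoints(np.atleast_2d(P).astype(float),d["rvec"],d["tvec"],d["K"],None)[0].reshape(-1,2)
def cloud(d):
    R=cv2.Rodrigues(d["rvec"])[0];K=d["K"];D=d["depth"]
    v,u=np.mgrid[:D.shape[0],:D.shape[1]]
    X=np.stack([(u-K[0,2])/K[0,0]*D,(v-K[1,2])/K[1,1]*D,D],-1)
    return (X-d["tvec"].ravel())@R
E
python3 - <<'E'
from h import *
d=load("top0.npz");P=cloud(d);D=d["depth"]
c=d["color"][140:300,165:305];cv2.imwrite("pics/crop0.png",cv2.resize(c,None,fx=4,fy=4,interpolation=cv2.INTER_CUBIC)[:600])
c=load("scene0.npz")["color"][120:260,300:440];cv2.imwrite("pics/crop1.png",cv2.resize(c,None,fx=4,fy=4,interpolation=cv2.INTER_CUBIC))
for p in [(205,157),(295,153),(206,222),(294,218),(207,229),(283,271)]:print(p,ray(d,*p,.21).round(3))
for nm,(x0,x1) in dict(L=(200,300),R=(350,455)).items():
    sub=P[140:300,x0:x1].reshape(-1,3);
    m=(abs(sub[:,2]-.21)<.004);q=sub[m];print(nm,m.sum(),cv2.minAreaRect(q[:,:2].astype(np.float32)))
    m=(abs(sub[:,2]-.25)<.008)&(sub[:,0]<np.median(q[:,0])-.05);print(sub[m].round(3)[:12])
E
```

```text
(205, 157) [0.774 0.28  0.21 ]
(295, 153) [0.779 0.054 0.21 ]
(206, 222) [0.61  0.273 0.21 ]
(294, 218) [0.614 0.059 0.21 ]
(207, 229) [0.592 0.27  0.21 ]
(283, 271) [0.488 0.087 0.21 ]
L 5145 ((0.6314435005187988, 0.16708269715309143), (0.2942957878112793, 0.21995209157466888), 1.7089111804962158)
[[0.474 0.142 0.249]
 [0.474 0.14  0.25 ]
 [0.474 0.138 0.25 ]
 [0.472 0.144 0.25 ]
 [0.472 0.142 0.25 ]
 [0.472 0.14  0.252]
 [0.472 0.137 0.252]
 [0.471 0.135 0.25 ]
 [0.469 0.144 0.251]
 [0.469 0.143 0.246]
 [0.469 0.14  0.252]
 [0.469 0.138 0.249]]
R 5130 ((0.6437073945999146, -0.20528163015842438), (0.22084511816501617, 0.29368218779563904), 82.925537109375)
[[ 0.504 -0.228  0.245]
 [ 0.504 -0.229  0.248]
 [ 0.501 -0.225  0.248]
 [ 0.501 -0.227  0.249]
 [ 0.501 -0.228  0.252]
 [ 0.501 -0.231  0.249]
 [ 0.499 -0.223  0.244]
 [ 0.499 -0.224  0.251]
 [ 0.499 -0.227  0.248]
 [ 0.499 -0.228  0.251]
 [ 0.499 -0.231  0.25 ]
 [ 0.499 -0.233  0.251]]
```

```bash
ls pics
```

```text
crop0.png
crop1.png
scene0.png
top0.png
```

View pics/crop0.png

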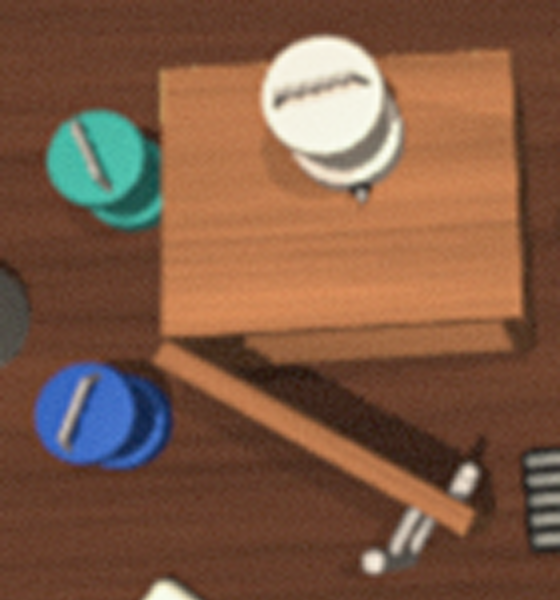

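View pics/crop1.png

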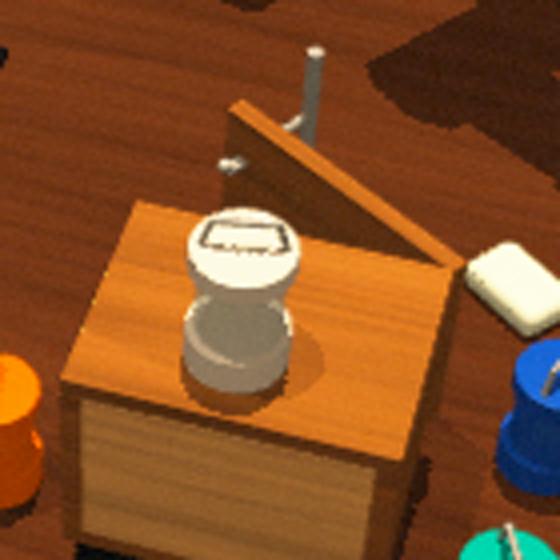

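Run:
```python
from h import *
d=load("top0.npz");P=cloud(d);print("top0")
sub=P[140:300,200:300].reshape(-1,3)
m=(abs(sub[:,2]-.25)<.012)&(sub[:,0]<.49);h=sub[m];print("handle",h.mean(0),h.min(0),h.max(0),m.sum())
m=(abs(sub[:,2]-.2055)<.006)&(sub[:,0]<.604);q=sub[m];l=cv2.minAreaRect(q[:,:2].astype(np.float32));print("door",cv2.boxPoints(l).round(3).tolist(),l)
m=(abs(sub[:,2]-.21)<.006)&(sub[:,0]>.612)&(sub[:,0]<.8);l=cv2.minAreaRect(sub[m][:,:2].astype(np.float32));print("box",cv2.boxPoints(l).round(3).tolist(),l)
for u,v in [(258,280)]:print(ray(d,u,v,.25))
s=load("scene0.npz");Q=cloud(s)
u,v=378,133;print("scene handle top",ray(s,u,v,.25),ray(s,378.7,132.5,.25))
m=(abs(Q[...,2]-.25)<.004)&(Q[...,0]<.5)&(Q[...,0]>.42)&(Q[...,1]>.1)&(Q[...,1]<.18);print(Q[m].mean(0),m.sum())
m=(abs(Q[...,2]-.21)<.004)&(Q[...,0]<.9)&(Q[...,0]>.605)&(Q[...,1]>.0)&(Q[...,1]<.3);l=cv2.minAreaRect(Q[m][:,:2].astype(np.float32));print("box",cv2.boxPoints(l).round(3).tolist(),l)
L=(P[...,2]>.315)&(P[...,2]<.34)&(P[...,0]>.6)&(P[...,0]<.8)&(P[...,1]>.03)&(P[...,1]<.3);print("lantern top",P[L].mean(0),P[L].min(0),P[L].max(0))
```

```text
top0
handle [0.46896056 0.14000397 0.24983612] [0.4646266  0.13497542 0.23846563] [0.47380868 0.14446793 0.25335157] 23
door [[0.44999998807907104, 0.11299999803304672], [0.4959999918937683, 0.08699999749660492], [0.6039999723434448, 0.2750000059604645], [0.5580000281333923, 0.3019999861717224]] ((0.5269843339920044, 0.194174662232399), (0.21732112765312195, 0.05333057790994644), 60.18616485595703)
box [[0.6069999933242798, 0.2770000100135803], [0.6119999885559082, 0.05700000002980232], [0.7820000052452087, 0.061000000685453415], [0.7770000100135803, 0.2809999883174896]] ((0.6944665908813477, 0.16879232227802277), (0.16976283490657806, 0.22048397362232208), 1.37743079662323)
[0.46934712 0.13998159 0.25      ]
scene handle top [0.4699254  0.13818347 0.25      ] [0.46718372 0.13947078 0.25      ]
[0.4707811  0.13949554 0.25048083] 13
box [[0.6039999723434448, 0.27399998903274536], [0.6110000014305115, 0.05400000140070915], [0.7870000004768372, 0.05999999865889549], [0.7799999713897705, 0.2800000011920929]] ((0.6953172087669373, 0.166917622089386), (0.1761961579322815, 0.2205493450164795), 1.8389910459518433)
lantern top [0.7246409  0.16039371 0.32816439] [0.71699347 0.13711189 0.31651229] [0.73146433 0.18507515 0.33381361]
```

```bash
cat > s.py <<'E'
from plant import state
import numpy as np,cv2
s=state();R=cv2.Rodrigues(s["tool_rot"])[0]
print("t",s["time_s"],"p",s["position"].round(4),"q",s["qpos"].round(2),"F",s["contact_force"].round(1),"w",round(s["width"],4))
print("tool x",R[:,0].round(3),"jaw yaw deg",np.degrees(np.arctan2(R[1,2],R[0,2])).round(1))
H=np.array([.6055,.275]);b=np.radians(1.5)
v=s["position"][:2]-H;print("implied opening deg", np.degrees(np.arctan2(v[1],v[0])-b-np.arctan2(-.185,-.051)).round(1)*-1,"radius",np.linalg.norm(v).round(4),"(0.1919)")
E
python3 s.py
python3 - <<'E'
import numpy as np
H=np.array([.6055,.275])
for o in [31,25,20,15,10,6,3,1,0,-1,5,10,20,30,40,50,60]:
    a=np.radians(1.5-o);x=np.array([np.cos(a),np.sin(a)]);y=np.array([-x[1],x[0]])
    print(o,(H-.051*x-.185*y).round(4))
E
```

```text
t 0.1 p [0.2243 0.4743 0.2261] q [ 0.98  0.34  1.52 -0.    1.28 -0.15] F [ 0.1 -0.   0.1] w 0.092
tool x [-0.001 -0.001 -1.   ] jaw yaw deg 64.7
implied opening deg -256.3 radius 0.4302 (0.1919)
31 [0.47   0.1391]
25 [0.485  0.1257]
20 [0.4984 0.1157]
15 [0.5127 0.107 ]
10 [0.5277 0.0996]
6 [0.5401 0.0946]
3 [0.5497 0.0914]
1 [0.5561 0.0896]
0 [0.5594 0.0887]
-1 [0.5626 0.088 ]
5 [0.5433 0.0935]
10 [0.5277 0.0996]
20 [0.4984 0.1157]
30 [0.4724 0.1368]
40 [0.4504 0.162 ]
50 [0.4331 0.1906]
60 [0.4211 0.2218]
```

apply_moves --motion '[[[0.7, -1, 1], [0, 0, -1]], [[0.7, -1, 1], [0, 0, -1]], [[0.7, -1, 1], [0, 0, -1]], [[0.7, -1, 1], [0, 0, -1]], [[0.7, -1, 0], [0, 0, -1]]]' --fingers 60 --squeeze 30

```text
time_s: 0.72
position: [0.2942, 0.3713, 0.306]
tool_rot: [-0.282, 1.56, 0.281]
contact_force: [0.9, -0.1, -0.3]
width: 0.0602
```

apply_moves --motion '[[[0.7, -1, 0], [0, 0, -1]], [[0.7, -1, 0], [0, 0, -1]], [[0.7, -1, 0], [0, 0, -1]], [[0.7, -1, 0], [0, 0, -1]], [[0.7, -1, 0], [0, 0, -1]]]'

```text
time_s: 1.35
position: [0.3655, 0.2672, 0.3047]
tool_rot: [0.328, 1.556, -0.327]
contact_force: [0.4, -0.0, 0.8]
width: 0.0601
```

```bash
python3 s.py
```

```text
t 1.35 p [0.3655 0.2672 0.3047] q [0.46 0.16 1.56 0.01 1.43 0.87] F [ 0.4 -0.   0.8] w 0.0601
tool x [-0.009  0.003 -1.   ] jaw yaw deg -23.9
implied opening deg 74.2 radius 0.2402 (0.1919)
```

apply_moves --motion '[[[0.8, -1, 0], [0, 0, -0.4]], [[0.8, -1, 0], [0, 0, -0.3]], [[0.8, -1, 0], [0, 0, 0]], [[0.8, -1, 0], [0, 0, 0]], [[0.8, -1, 0], [0, 0, 0]]]' --fingers 34

```text
time_s: 1.98
position: [0.4467, 0.1633, 0.3031]
tool_rot: [0.413, 1.544, -0.415]
contact_force: [0.8, 0.2, 1.1]
width: 0.034
```

apply_moves --motion '[[[0.8, -0.9, 0], [0, 0, 0]], [[0, 0, 0], [0, 0, 0]]]'

```text
time_s: 2.22
position: [0.4635, 0.1435, 0.3021]
tool_rot: [0.415, 1.546, -0.417]
contact_force: [-0.4, 0.6, 0.0]
width: 0.0341
```

```bash
python3 s.py
```

```text
t 2.225 p [0.4635 0.1435 0.3021] q [0.14 0.23 1.48 0.   1.45 0.67] F [-0.4  0.6  0. ] w 0.0341
tool x [-0.015  0.002 -1.   ] jaw yaw deg -30.3
implied opening deg 33.3 radius 0.1935 (0.1919)
```

apply_moves --motion '[[[0.28, -0.18, -0.5], [0, 0, 0]], [[0, 0, -0.8], [0, 0, 0]], [[0, 0, 0], [0, 0, 0]]]'

```text
time_s: 2.6
position: [0.468, 0.141, 0.2739]
tool_rot: [0.413, 1.548, -0.416]
contact_force: [1.2, 0.0, 0.3]
width: 0.0339
```

```bash
python3 s.py
python3 - <<'E'
from plant import optics
import cv2
for n,(a,b,c,d) in dict(scene=(60,260,300,460),top=(140,310,180,330)).items():
    i=optics.get_image(n)["color"][a:b,c:d];cv2.imwrite(f"pics/{n}1.png",cv2.resize(i,None,fx=3,fy=3,interpolation=cv2.INTER_CUBIC))
E
```

```text
t 2.6 p [0.468  0.141  0.2739] q [0.13 0.25 1.52 0.   1.39 0.66] F [1.2 0.  0.3] w 0.0339
tool x [-0.017  0.003 -1.   ] jaw yaw deg -30.3
implied opening deg 31.8 radius 0.192 (0.1919)
```

View pics/scene1.png

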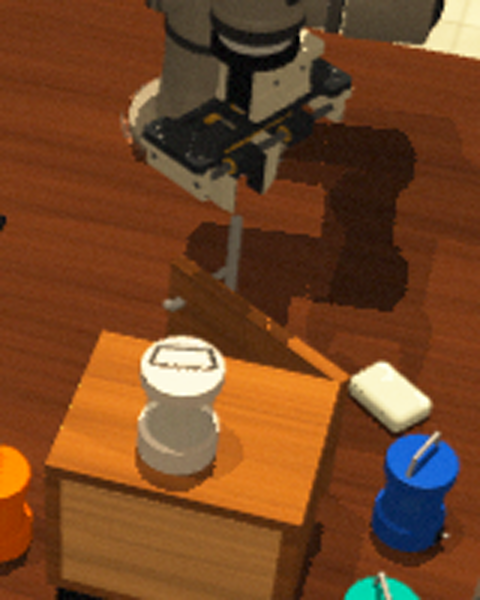

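View pics/top1.png

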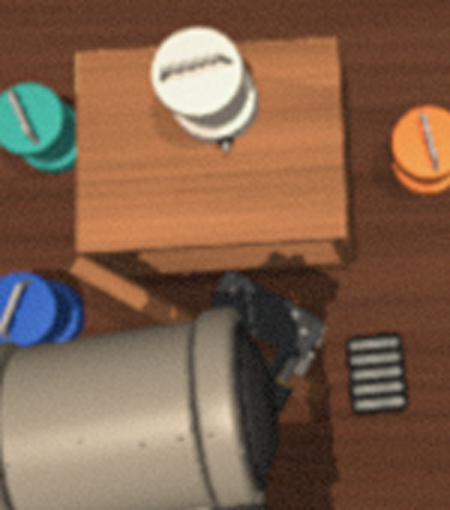

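The scene crop shows the bar's top (235,217) directly under the jaws, with the lantern and door untouched. I descend now.

apply_moves --motion '[[[0.05, -0.05, -1], [0, 0, 0]], [[0, 0, -1], [0, 0, 0]], [[0, 0, -1], [0, 0, 0]], [[0, 0, -0.3], [0, 0, 0]], [[0, 0, 0], [0, 0, 0]]]'

```text
time_s: 3.32
position: [0.4714, 0.1415, 0.2114]
tool_rot: [0.414, 1.539, -0.411]
contact_force: [-0.4, -0.5, 0.9]
width: 0.0337
```

apply_moves --motion '[[[0, 0, 0], [0, 0, 0]], [[0, 0, 0], [0, 0, 0]], [[0, 0, 0], [0, 0, 0]], [[0, 0, 0], [0, 0, 0]]]' --fingers 0 --squeeze 25

```text
time_s: 3.82
position: [0.4723, 0.1417, 0.2133]
tool_rot: [0.415, 1.536, -0.41]
contact_force: [0.8, 0.2, -3.1]
width: 0.0113
```

```bash
python3 s.py
```

```text
t 3.825 p [0.4723 0.1417 0.2133] q [0.13 0.3  1.63 0.01 1.22 0.66] F [ 0.8  0.2 -3.1] w 0.0113
tool x [-0.003  0.004 -1.   ] jaw yaw deg -30.1
implied opening deg 31.1 radius 0.1884 (0.1919)
```

apply_moves --motion '[[[0.75, -0.67, 0], [0, 0, 0.7]], [[0.67, -0.5, 0], [0, 0, 0.6]], [[0.7, -0.45, 0], [0, 0, 0.6]], [[0.7, -0.4, 0], [0, 0, 0.6]]]'

```text
time_s: 4.32
position: [0.53, 0.1022, 0.2133]
tool_rot: [0.113, 1.572, -0.104]
contact_force: [3.2, 7.0, -1.7]
width: 0.0115
```

```bash
python3 s.py
```

```text
t 4.325 p [0.53   0.1022 0.2133] q [0.04 0.38 1.5  0.01 1.26 0.18] F [ 3.2  7.  -1.7] w 0.0115
tool x [-0.003  0.006 -1.   ] jaw yaw deg -7.9
implied opening deg 9.7 radius 0.1885 (0.1919)
```

apply_moves --motion '[[[0.6, -0.25, 0], [0, 0, 0.4]], [[0.5, -0.16, 0], [0, 0, 0.3]], [[0.3, -0.1, 0], [0, 0, 0.2]]]'

```text
time_s: 4.7
position: [0.5565, 0.093, 0.2132]
tool_rot: [0.005, 1.582, 0.008]
contact_force: [-2.9, 2.2, 2.4]
width: 0.0114
```

```bash
python3 s.py
```

```text
t 4.7 p [0.5565 0.093  0.2132] q [0.02 0.43 1.43 0.01 1.3  0.02] F [-2.9  2.2  2.4] w 0.0114
tool x [-0.011  0.008 -1.   ] jaw yaw deg 0.1
implied opening deg 1.2 radius 0.1885 (0.1919)
```

apply_moves --motion '[[[0.25, -0.06, 0], [0, 0, 0.1]], [[0, 0, 0], [0, 0, 0]]]'

```text
time_s: 4.95
position: [0.5609, 0.0919, 0.2133]
tool_rot: [-0.008, 1.584, 0.021]
contact_force: [-3.8, 0.7, 1.6]
width: 0.0117
```

apply_moves --motion '[[[0.2, -0.03, 0], [0, 0, 0.05]], [[0, 0, 0], [0, 0, 0]]]'

```text
time_s: 5.2
position: [0.5607, 0.092, 0.2132]
tool_rot: [-0.014, 1.594, 0.028]
contact_force: [2.9, 0.3, -2.0]
width: 0.0112
```

```bash
python3 s.py
```

```text
t 5.2 p [0.5607 0.092  0.2132] q [ 0.02  0.44  1.4   0.01  1.32 -0.01] F [ 2.9  0.3 -2. ] w 0.0112
tool x [-0.024  0.009 -1.   ] jaw yaw deg 1.5
implied opening deg -0.2 radius 0.1884 (0.1919)
```

apply_moves --motion '[[[0.5, 0, 0], [0, 0, 0]]]'

```text
time_s: 5.32
position: [0.5616, 0.0919, 0.2127]
tool_rot: [-0.015, 1.617, 0.028]
contact_force: [-49.9, -2.2, 21.9]
width: 0.0132
```

apply_moves --motion '[[[0.5, 0, 0], [0, 0, 0]]]'

```text
time_s: 5.45
position: [0.5608, 0.0919, 0.2125]
tool_rot: [-0.017, 1.643, 0.028]
contact_force: [-46.8, -1.5, 23.2]
width: 0.0133
```

apply_moves --motion '[[[0, 0, 0], [0, 0, 0]], [[0, 0, 0], [0, 0, 0]]]'

```text
time_s: 5.7
position: [0.5598, 0.092, 0.2128]
tool_rot: [-0.017, 1.645, 0.028]
contact_force: [-0.9, 0.3, -2.4]
width: 0.0126
```

```bash
python3 s.py
python3 - <<'E'
from plant import optics
import cv2
for n,(a,b,c,d) in dict(scene=(100,260,300,460),top=(140,310,180,330)).items():
    i=optics.get_image(n)["color"][a:b,c:d];cv2.imwrite(f"pics/{n}2.png",cv2.resize(i,None,fx=3,fy=3,interpolation=cv2.INTER_CUBIC))
E
```

```text
t 5.7 p [0.5598 0.092  0.2128] q [ 0.02  0.47  1.36  0.01  1.38 -0.01] F [-0.9  0.3 -2.4] w 0.0126
tool x [-0.074  0.006 -0.997] jaw yaw deg 1.6
implied opening deg 0.1 radius 0.1886 (0.1919)
```

View pics/scene2.png

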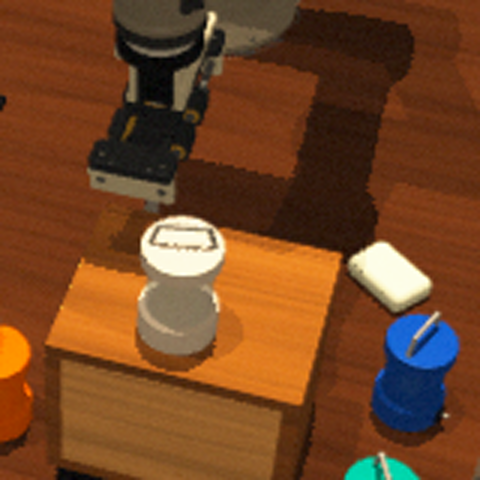

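View pics/top2.png

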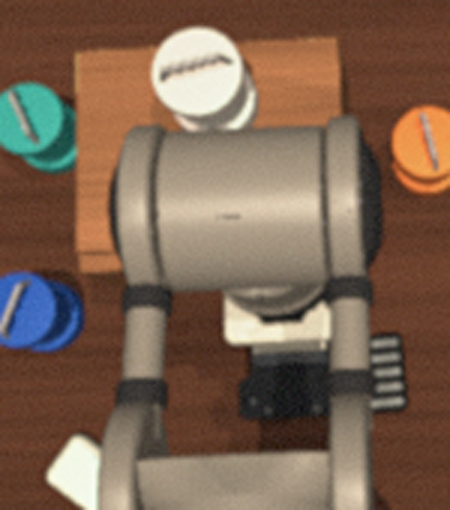

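The door is hard against its stop: 10 mm of commanded push gave 50 N and no travel. In the pictures it is flush and the lantern has not moved. Next I pull through the catch.

apply_moves --motion '[[[-0.25, 0.06, 0], [0, 0, 0]]]'

```text
time_s: 5.92
position: [0.5589, 0.0923, 0.2129]
tool_rot: [-0.017, 1.635, 0.026]
contact_force: [14.2, -2.1, -7.9]
width: 0.0126
```

apply_moves --motion '[[[-0.4, 0.12, 0], [0, -0.1, -0.2]]]'

```text
time_s: 6.05
position: [0.554, 0.0937, 0.2128]
tool_rot: [0.007, 1.613, 0.001]
contact_force: [3.1, -2.1, -1.5]
width: 0.0117
```

apply_moves --motion '[[[-0.5, 0.15, 0], [0, -0.1, -0.3]], [[-0.5, 0.18, 0], [0, -0.1, -0.35]]]'

```text
time_s: 6.3
position: [0.5359, 0.0999, 0.2129]
tool_rot: [0.089, 1.576, -0.077]
contact_force: [1.1, 0.7, -2.1]
width: 0.0112
```

```bash
python3 s.py
```

```text
t 6.3 p [0.5359 0.0999 0.2129] q [0.04 0.39 1.49 0.01 1.27 0.14] F [ 1.1  0.7 -2.1] w 0.0112
tool x [-0.006  0.008 -1.   ] jaw yaw deg -6.1
implied opening deg 7.8 radius 0.1884 (0.1919)
```

apply_moves --motion '[[[-0.75, 0.35, 0], [0, 0, -0.6]], [[-0.7, 0.42, 0], [0, 0, -0.6]], [[-0.68, 0.48, 0], [0, 0, -0.6]], [[-0.63, 0.53, 0], [0, 0, -0.6]], [[-0.58, 0.58, 0], [0, 0, -0.6]]]'

```text
time_s: 6.92
position: [0.4683, 0.146, 0.2129]
tool_rot: [0.453, 1.526, -0.444]
contact_force: [0.5, 1.2, -0.3]
width: 0.0115
```

```bash
python3 s.py
```

```text
t 6.925 p [0.4683 0.146  0.2129] q [0.14 0.29 1.64 0.01 1.21 0.71] F [ 0.5  1.2 -0.3] w 0.0115
tool x [-0.001  0.006 -1.   ] jaw yaw deg -32.8
implied opening deg 32.9 radius 0.1883 (0.1919)
```

apply_moves --motion '[[[-0.55, 0.62, 0], [0, 0, -0.6]], [[-0.48, 0.68, 0], [0, 0, -0.6]], [[-0.44, 0.7, 0], [0, 0, -0.6]], [[-0.38, 0.75, 0], [0, 0, -0.6]], [[-0.33, 0.77, 0], [0, 0, -0.6]]]'

```text
time_s: 7.55
position: [0.4257, 0.2185, 0.213]
tool_rot: [0.815, 1.412, -0.801]
contact_force: [6.2, 1.9, -3.1]
width: 0.0115
```

apply_moves --motion '[[[0, 0, 0], [0, 0, 0]], [[0, 0, 0], [0, 0, 0]]]'

```text
time_s: 7.8
position: [0.4256, 0.2188, 0.2129]
tool_rot: [0.812, 1.413, -0.799]
contact_force: [0.2, -0.6, 0.6]
width: 0.0118
```

```bash
python3 s.py
```

```text
t 7.8 p [0.4256 0.2188 0.2129] q [0.31 0.26 1.68 0.   1.19 1.35] F [ 0.2 -0.6  0.6] w 0.0118
tool x [ 0.007  0.005 -1.   ] jaw yaw deg -59.3
implied opening deg 58.7 radius 0.1885 (0.1919)
```

apply_moves --motion '[[[0, 0, 0], [0, 0, 0]], [[0, 0, 0], [0, 0, 0]], [[0, 0, 0], [0, 0, 0]]]' --fingers 36

```text
time_s: 8.18
position: [0.4265, 0.2176, 0.2131]
tool_rot: [0.812, 1.412, -0.799]
contact_force: [-0.4, 0.7, 0.0]
width: 0.0344
```

apply_moves --motion '[[[0, 0, 0.5], [0, 0, 0]], [[0, 0, 0.8], [0, 0, 0]], [[0, 0, 1], [0, 0, 0]], [[0, 0, 1], [0, 0, 0]], [[0, 0, 1], [0, 0, 0]]]'

```text
time_s: 8.8
position: [0.4262, 0.217, 0.3032]
tool_rot: [0.812, 1.412, -0.799]
contact_force: [-0.8, -0.2, 0.2]
width: 0.0358
```

apply_moves --motion '[[[-1, 0.7, 0.5], [0, 0, 0]], [[-1, 0.7, 0], [0, 0, 0]], [[-1, 1, 0], [0, 0, 0]], [[-0.5, 1, 0], [0, 0, 0]], [[0, 0, 0], [0, 0, 0]]]'

```text
time_s: 9.43
position: [0.3555, 0.2867, 0.3195]
tool_rot: [0.818, 1.406, -0.794]
contact_force: [-0.8, 0.4, -0.2]
width: 0.0359
```

```bash
python3 s.py
python3 - <<'E'
from plant import optics
import cv2,numpy as np
for n in("scene","top"):
    d=optics.get_image(n); cv2.imwrite(f"pics/{n}3.png",d["color"]); np.savez(f"{n}3.npz",**d)
from h import *
for k in"03":
    P=cloud(load(f"top{k}.npz"))
    for a,lo,hi in(("work",.05,.33),("spare",-.33,-.05)):
        for src in("top","scene"):
            P=cloud(load(f"{src}{k}.npz"))
            m=(abs(P[...,2]-.25)<.006)&(P[...,0]>.38)&(P[...,0]<.54)&(P[...,1]>lo)&(P[...,1]<hi)
            print(k,a,src,P[m].mean(0).round(4) if m.any() else None,m.sum())
    P=cloud(load(f"top{k}.npz"))
    L=(P[...,2]>.315)&(P[...,2]<.34)&(P[...,0]>.6)&(P[...,0]<.8)&(P[...,1]>.03)&(P[...,1]<.3);print("lantern top",P[L].mean(0).round(4))
E
```

```text
t 9.425 p [0.3555 0.2867 0.3195] q [ 0.51  0.14  1.53 -0.    1.45  1.55] F [-0.8  0.4 -0.2] w 0.0359
tool x [ 0.016  0.008 -1.   ] jaw yaw deg -59.4
implied opening deg -281.2 radius 0.2503 (0.1919)
0 work top [0.4692 0.1401 0.2504] 22
0 work scene [0.471  0.14   0.2495] 16
0 spare top [ 0.4977 -0.2277  0.2491] 26
0 spare scene [ 0.5023 -0.2295  0.2503] 14
lantern top [0.7246 0.1604 0.3282]
3 work top [0.4221 0.2176 0.2495] 25
3 work scene [0.4256 0.2158 0.2502] 16
3 spare top [ 0.4974 -0.2279  0.2495] 24
3 spare scene [ 0.5027 -0.229   0.2502] 16
lantern top [0.7244 0.1614 0.3282]
```

View pics/scene3.png

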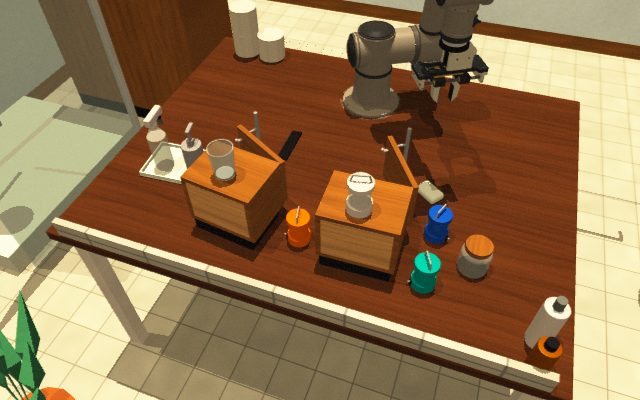

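View pics/top3.png

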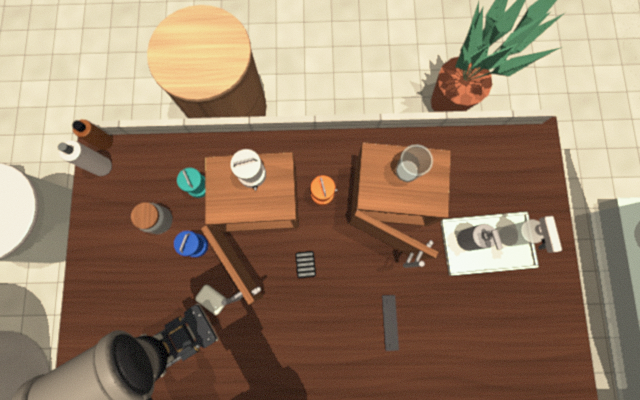

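The pictures show the worked door standing wide, with its bar at top (257,291). The lantern at (247,167) and the spare door's bar at about (408,263) are where they were, and the gripper is clear. I'm handing in.

```bash
python3 -c "
from plant import r
print(r.hand_in())"
```

```text
the job is handed in; nothing more can be done
None
```

The lantern's cupboard door was pushed shut, pulled back through the catch and left standing open by about 58°. I gripped the top of its handle bar for the whole swing and handed in at about 9.4 s.

- **Shut:** The last push met a hard stop at an implied opening of about 0°, with a peak of 50 N at the wrist. I inferred the snap from this stop and the release force, because there is no direct door-angle reading.
- **Pulled open:** The force rose to about 14 N and then dropped as the door came free of the catch.
- **Last pictures:** Both cameras put the handle at about (0.422–0.426, 0.216–0.218) m, which is roughly 58° open. The gripper was clear and touching nothing.
- **Left alone:** The lantern read within 1 mm of where it started, and the other cupboard's handle within about 0.5 mm, both within measurement noise.
- **Disagreement:** The hinge-to-grip radius read 188 mm against the expected 192 mm throughout. This is a small offset along the pads that did not affect the result.

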